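# Size a sample rod in a hole gauge

## Task

Size the left-hand one of the two upright rods with the three-hole gauge: from above, put its lower end about two centimetres into the widest hole, lift it out, and go on to the next smaller holes in turn until one refuses it, setting the rod lightly on that one. Then bring it back to the smallest hole that it passed and let it drop right through into the pocket below. Leave the other rod standing on its stand.

Things in the scene. Friction and masses are not known exactly. Their poses are not given: they have to be found in the camera images.
- rod_a: Plain bare-metal round rod, diameter 30 mm, 70 mm long, about 140 g, both ends chamfered 2 mm; stands upright on its stand, underside 5 mm above the worktop. Origin: centre of its underside, z along the rod to its top.
- rod_b: Plain bare-metal round rod, diameter 23 mm, 70 mm long, about 85 g, both ends chamfered 2 mm; stands upright on its stand, underside 5 mm above the worktop. Origin: centre of its underside, z along the rod to its top.
- rod_a_mid (a point): Middle of rod_a, on its axis 35 mm above its underside.
- rod_b_mid (a point): Middle of rod_b, on its axis 35 mm above its underside.
- stand_a: Low fixed grey round stand, 52 mm across and 11 mm high (floor at 5 mm, rim 42 mm across outside, 36 mm inside), on which rod_a stands at the start. Origin: centre of its underside. The two stands look alike and may change places; the one further to the robot's left (greater y) carries the rod to be sized.
- stand_b: Low fixed grey round stand, 52 mm across and 11 mm high (floor at 5 mm, rim 42 mm across outside, 36 mm inside), on which rod_b stands at the start. Origin: centre of its underside. The two stands look alike and may change places; the one further to the robot's left (greater y) carries the rod to be sized.
- gauge: Fixed hole gauge: steel plate 64 x 180 x 8 mm (underside 90, top 98 mm above the worktop) over three pockets, one under each hole, on a base 80 x 200 x 6 mm. Walls and guard bars close the pockets (50 mm wide, floor at 6 mm): a rod gets in only through the hole and then lies or leans below the plate. Origin: centre of base underside; holes in a row along y, widest at +y. Yaw within 0.6 rad.
- hole_wide (a point): Centre of the mouth of the gauge's widest hole, diameter 35 mm with a 2 mm chamfer, 56 mm to +y of the gauge's centre, at the plate's upper face, 98 mm above the worktop.
- hole_middle (a point): Centre of the mouth of the gauge's middle hole, diameter 28 mm with a 2 mm chamfer, at the gauge's centre, at the plate's upper face, 98 mm above the worktop.
- hole_narrow (a point): Centre of the mouth of the gauge's narrowest hole, diameter 21 mm with a 2 mm chamfer, 52 mm to -y of the gauge's centre, at the plate's upper face, 98 mm above the worktop.

How it is judged (in metres and radians):
On the way, in this order (a step that is already met when the one before it is completed fails the run):
1. the lower end of the left-hand rod goes into the widest hole (at least 8 mm below the plate's top) (((y of stand_a in the frame of stand_b above 0 m and horizontal distance between rod_a and hole_wide below 0.007 m and z of rod_a in the frame of gauge between 0.02 and 0.09 m and angle between rod_a's own z axis and vertical below 0.3 rad) or (y of stand_a in the frame of stand_b below 0 m and horizontal distance between rod_b and hole_wide below 0.007 m and z of rod_b in the frame of gauge between 0.02 and 0.09 m and angle between rod_b's own z axis and vertical below 0.3 rad))), for 0.1 s.
2. the rod is tried at the middle hole: the 23 mm rod goes in at least 8 mm; the 30 mm rod is refused, resting on the hole's mouth with more than 0.5 N, centred within 7 mm (((y of stand_a in the frame of stand_b above 0 m and horizontal distance between rod_a and hole_middle below 0.007 m and z of rod_a in the frame of gauge above 0.091 m and contact force between rod_a and gauge above 0.5 N) or (y of stand_a in the frame of stand_b below 0 m and horizontal distance between rod_b and hole_middle below 0.007 m and z of rod_b in the frame of gauge between 0.02 and 0.09 m and angle between rod_b's own z axis and vertical below 0.3 rad))), for 0.1 s.
3. the 23 mm rod is refused by the narrowest hole, resting on its mouth with more than 0.5 N, centred within 7 mm; the 30 mm rod is back in the widest hole (((y of stand_a in the frame of stand_b above 0 m and horizontal distance between rod_a and hole_wide below 0.007 m and z of rod_a in the frame of gauge between 0.02 and 0.09 m and angle between rod_a's own z axis and vertical below 0.3 rad) or (y of stand_a in the frame of stand_b below 0 m and horizontal distance between rod_b and hole_narrow below 0.007 m and z of rod_b in the frame of gauge above 0.091 m and contact force between rod_b and gauge above 0.5 N))), for 0.04 s.
At the end, for the whole second after the job is handed in: The left-hand rod rests in the pocket below the smallest hole it passes (30 mm rod: widest; 23 mm rod: middle), its middle under 60 mm high and within 24 mm along and 30 mm across the row of that hole; the other rod stands (tilt under 0.2 rad) within 15 mm of its stand's centre (((y of stand_a in the frame of stand_b above 0 m and x of rod_a_mid in the frame of gauge between -0.03 and 0.03 m and y of rod_a_mid in the frame of gauge between 0.032 and 0.08 m and z of rod_a_mid in the frame of gauge between 0 and 0.06 m and linear speed of each of rod_a, rod_b below 0.03 m/s and horizontal distance between rod_b and stand_b below 0.015 m and angle between rod_b's own z axis and vertical below 0.2 rad) or (y of stand_a in the frame of stand_b below 0 m and x of rod_b_mid in the frame of gauge between -0.03 and 0.03 m and y of rod_b_mid in the frame of gauge between -0.024 and 0.024 m and z of rod_b_mid in the frame of gauge between 0 and 0.06 m and linear speed of each of rod_b, rod_a below 0.03 m/s and horizontal distance between rod_a and stand_a below 0.015 m and angle between rod_a's own z axis and vertical below 0.2 rad))); the robot touches nothing.
It also fails if it takes over 58 s, if anything falls off the work surface, if the arm or the gripper's body presses on something with over 40 N, if the wrist force passes 120 N, or if a joint passes its speed limit or range.

## Robot

A 6-joint arm with a two-finger parallel gripper is mounted at the origin on a cart in front of the work surface, level with it; the furniture and walls round the work are solid. World frame = base frame: x ahead of the robot, y to its left, z up, the work surface at z = 0. Lengths are in mm, angles in rad, forces in N, time in s.
With the tool pointing down it reaches from about 275 to 1000 mm from the base axis. Payload 8.4 kg.
Tool frame: the origin (TCP) lies between the finger pads; the fingertips stand 22 mm ahead of it and the grasp point (between the pads) lies 3 mm ahead of it (r.nose_length is the z of the fingertips in the tool frame, in mm); z points along the fingers, y is the line along which they close (so a half turn about z gives the same grasp; the last joint's range is limited). The gripper opens to 85 mm and grips with 20 to 120 N. Pads are 22 mm wide; open, the fingers measure 114 mm over their backs; the gripper's body (76 mm by 85 mm) begins 54 mm behind the grasp point. The pads swing forward as they close: fully open they stand 13 mm farther back than shut.
Start: joints at [-1.139, 0.353, 1.633, -0, 1.155, -0.002], TCP at [262.7, -567.113, 253.281] pointing down, gripper open.
Joint ranges: [-2.63, 2.63], [-0.92, 2.1], [0.06, 2.66], [-1.3, 4.44], [0, 2.69], [-3.02, 3.02]. Speed limits (rad/s): [2.22, 2.22, 2.79, 3.14, 3.14, 3.14].

## Interface

Orientations are given as [roll, pitch, yaw] about the fixed x, y, z axes, in that order (R = Rz(yaw) Ry(pitch) Rx(roll)).
In Python, from rig import r, eyes, order gives the robot as it stands (r), with the cameras (eyes) and the job (order).
- The arm moves only by the shell command python3 steer.py 'ROWS' [FORCE]. ROWS is rows parted by semicolons, their numbers by spaces, 1 to 5 of them, each of 7 numbers: a rotation vector rx, ry, rz in rad, then dx, dy, dz in mm, then the opening from 0.0 (shut) to 1.0 (fully open); each row shifts and turns the commanded pose from where the row before left it, along the tool's axes as they then stand; what a row does not reach is not made up. A row lasts 1/12 s, in which the tool goes at most 41.7 mm and 0.125 rad, less where a joint would pass 70% of its speed; a pose out of reach is approached as far as the arm can. The fingers move at their own pace and stop on an object; FORCE is the grip in N (left out, the last holds). Time passes only in rows, so rows that do not move let the fingers close. It prints the time, the measured TCP pose, the force, the opening and the grip force at its end.
- r.sense(): the state, without advancing time (a new reading comes with each control period).
- eyes.grab_frame(name): name is "scene" or "side" or "wrist"; returns the picture (480x640x3 uint8, red, green, blue); there is no depth.
- eyes.camera_params(name): a dict with "fx", "fy", "cx", "cy" (pixels), "dist_coeffs" ([k1, k2, p1, p2, k3] as OpenCV has them; the pictures are not rectified), "rvec" (rotation vector, rad) and "tvec" (3), from world to camera coordinates, as OpenCV has them. Camera axes: x right, y down, z forward; pixel columns grow to the right and rows downward; lengths in mm; the calibration is good to about 2 mm. A picture is of the moment at which its call begins: read the wrist's pose just before it. camera_params takes no time and is no camera call; for the wrist camera it gives the pose at the moment of the call.
- order.sign_off(): hands the job in; it is judged then, once.
The state is a dict: "clock": time; "qpos": joint angles; "qvel": joint speeds; "joint_efforts": joint torques, N m; "eef_pos": TCP position; "tcp_rot": TCP orientation; "contact_force": force on the tool from outside, world axes, zero at the start; "wrist_torque": the same for the moment, N m; "opening": opening from 0.0 (shut) to 1.0 (fully open); "grasp_force": force on a finger pad.
Only numpy, scipy, OpenCV 4.12 (cv2) and the standard library are available. Lean on these libraries where they do the work, as an engineer would, in place of code of your own. Each camera call takes 0.05 s, during which the arm holds its last target. There are 200 camera calls.

## Working session

There is one attempt and no reset: what is moved stays moved. The work goes in short steps, Python scripts to look and compute and a shell command to move; the robot and the scene stay as the last step left them, time stands still between calls to the robot, and variables do not carry over. Pictures are saved under pics/ and viewed, at most 10 in all, crops included, and the job is handed in when it is done.

```bash
ls; mkdir -p pics; python3 - <<'E'
from rig import r, eyes, order
import cv2
s=r.sense();print(s)
for n in("scene","side"):
    im=eyes.grab_frame(n);cv2.imwrite(f"pics/{n}0.png",im[:,:,::-1]);p=eyes.camera_params(n);print(n,p)
print(r.nose_length)
E
```

```text
pics
rig.py
steer.py
{'clock': 0.0, 'qpos': array([-1.13937910e+00,  3.53690008e-01,  1.63415238e+00, -5.01765468e-06,
        1.15515268e+00, -2.41655518e-03]), 'qvel': array([ 0.00089207, -0.00017529, -0.00122663,  0.00083602,  0.00045996,
       -0.00016968]), 'joint_efforts': array([-1.71403644e-03, -6.05250049e+01, -3.42076313e+01,  6.12093868e-05,
        9.20864695e-03,  4.82537087e-05]), 'eef_pos': array([ 262.52449239, -566.70341711,  252.52769068]), 'tcp_rot': array([-3.14019024e+00,  1.19857584e-06,  4.33835814e-01]), 'contact_force': array([-0.22852992, -0.36221087,  0.42351375]), 'wrist_torque': array([-0.02057572, -0.02138313, -0.01384022]), 'grasp_force': 0.0, 'opening': 0.9976574922763001}
scene {'fx': 434.60261634173946, 'fy': 434.60261634173946, 'cx': 321.84614357434594, 'cy': 239.74433703149668, 'dist_coeffs': array([-0.05562487,  0.        ,  0.        ,  0.        ,  0.        ]), 'rvec': array([ 1.02404422, -2.12575647,  1.2538875 ]), 'tvec': array([377.24230696, 240.88306428, 564.37770023])}
side {'fx': 465.8745180312698, 'fy': 465.8745180312698, 'cx': 325.4958309172915, 'cy': 236.24091511885965, 'dist_coeffs': array([0.04208233, 0.        , 0.        , 0.        , 0.        ]), 'rvec': array([ 0.37114091, -2.48641786,  1.61109103]), 'tvec': array([502.15330184, 109.65183896, 792.42778554])}
22.0
```

View pics/scene0.png

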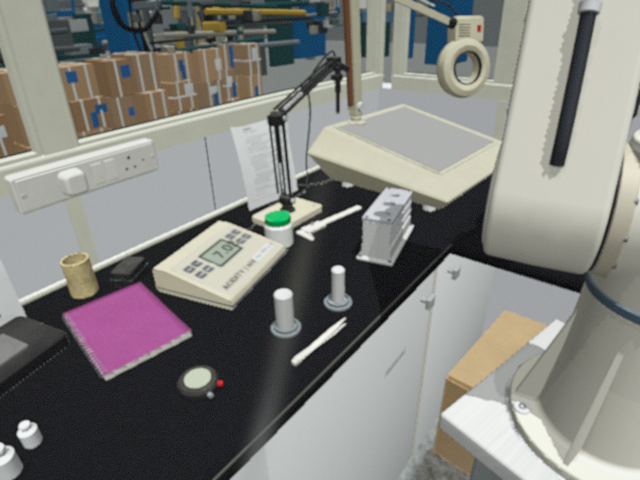

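View pics/side0.png

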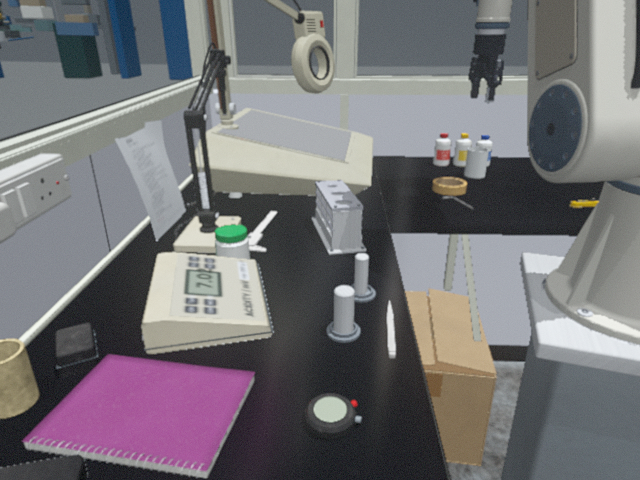

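The scene picture shows the rods at about (284,310) and (338,286), with the gauge at (385,225). In the side view the rods are at (344,312) and (361,277), and the gauge at (340,215). I'll triangulate these roughly.

```bash
cat > h.py <<'E'
import numpy as np,cv2
from rig import r, eyes, order
from scipy.spatial.transform import Rotation as Ro
def ray(n,uv,p=None):
    p=p or eyes.camera_params(n)
    K=np.array([[p['fx'],0,p['cx']],[0,p['fy'],p['cy']],[0,0,1]])
    d=cv2.undistortPoints(np.array(uv,float).reshape(-1,1,2),K,np.array(p['dist_coeffs'])).reshape(-1,2)
    R=cv2.Rodrigues(np.array(p['rvec'],float))[0]
    return -R.T@np.array(p['tvec'],float).ravel(), np.c_[d,np.ones(len(d))]@R
def onplane(n,uv,z,p=None):
    c,d=ray(n,uv,p);return c+d*((z-c[2])/d[:,2])[:,None]
def tri(a,b):
    c1,d1=ray("scene",[a]);c2,d2=ray("side",[b]);d1=d1[0];d2=d2[0]
    t=np.linalg.lstsq(np.c_[d1,-d2],c2-c1,rcond=None)[0]
    P,Q=c1+d1*t[0],c2+d2*t[1];return (P+Q)/2,np.linalg.norm(P-Q)
def proj(n,P,p=None):
    p=p or eyes.camera_params(n)
    K=np.array([[p['fx'],0,p['cx']],[0,p['fy'],p['cy']],[0,0,1]])
    return cv2.projectPoints(np.array(P,float).reshape(-1,1,3),np.array(p['rvec'],float),np.array(p['tvec'],float),K,np.array(p['dist_coeffs']))[0].reshape(-1,2)
def delta(target,rpy=None):
    """shift in current tool axes + rotvec"""
    s=r.sense();R=Ro.from_euler('xyz',s['tcp_rot'])
    d=R.inv().apply(np.array(target)-s['eef_pos']);o=''
    if rpy is not None:o=np.round((R.inv()*Ro.from_euler('xyz',rpy)).as_rotvec(),4)
    return np.round(d,2),o
E
python3 - <<'E'
from h import *
np.set_printoptions(precision=1,suppress=True)
print(tri((284,293),(344,291)),tri((338,269),(361,257)))
print(onplane("scene",[(284,293),(338,269)],75)); print(onplane("side",[(344,291),(361,257)],75))
print("gauge base corners scene",onplane("scene",[(358,261),(389,264),(413,228)],3), "top",onplane("scene",[(365,221),(398,227),(411,191),(384,188)],98))
print("side top",onplane("side",[(316,183),(343,180),(362,211),(327,215)],98))
print("wrist",eyes.camera_params("wrist"))
E
```

```text
(array([430.4, 220.5,  70.6]), np.float64(3.1803885394894826)) (array([431.3, 104.1,  70.2]), np.float64(2.8546028638956975))
[[427.3 222.2  75. ]
 [427.5 107.3  75. ]]
[[427.4 230.4  75. ]
 [428.3 116.4  75. ]]
gauge base corners scene [[ 512.6  -19.1    3. ]
 [ 461.5  -61.2    3. ]
 [ 542.2 -227.3    3. ]] top [[ 505.1  -29.    98. ]
 [ 443.1  -60.5   98. ]
 [ 554.  -222.5   98. ]
 [ 608.8 -187.6   98. ]]
side top [[ 600.5 -174.9   98. ]
 [ 547.7 -215.6   98. ]
 [ 461.1  -32.7   98. ]
 [ 519.7    7.7   98. ]]
wrist {'fx': 384.8237737712821, 'fy': 384.8237737712821, 'cx': 321.36334000839935, 'cy': 240.52237697197083, 'dist_coeffs': array([-0.,  0.,  0.,  0.,  0.]), 'rvec': array([-2.4,  1.5,  0.3]), 'tvec': array([-623.4,  -41.4,  380.6])}
```

```bash
python3 - <<'E'
from h import *
np.set_printoptions(precision=1,suppress=True)
print("mag",tri((463,66),(313,63)),"lamp head",tri((474,25),(314,22)),"box near corner",tri((432,206),(371,160)),tri((310,150),(213,183)), "blk lamp",tri((272,118),(190,118)),tri((340,65),(218,55)))
s=r.sense();R=Ro.from_euler('xyz',s['tcp_rot'])
p=eyes.camera_params("wrist");Rc=cv2.Rodrigues(p['rvec'])[0];c=-Rc.T@p['tvec']
print("cam in tool",R.inv().apply(c-s['eef_pos']),"cam axes in tool (rows x,y,z)\n",R.inv().apply(Rc))
# desired at z=400
print(delta([470,-180,330],[np.pi,0,0.43]))
E
```

```text
mag (array([ 773.6, -682.5,  320.3]), np.float64(6.583289235293745)) lamp head (array([ 785.9, -732.7,  435. ]), np.float64(6.163918556508175)) box near corner (array([ 464.8, -178.3,  133.6]), np.float64(58.042191530140784)) (array([ 845.7, -140.1,  116.3]), np.float64(60.676763373422496)) blk lamp (array([798.2,  -3.4, 261.2]), np.float64(1.9260283196100383)) (array([ 873.4, -271.2,  353.9]), np.float64(7.391673919678037))
cam in tool [  82.1   -0.4 -119.9] cam axes in tool (rows x,y,z)
 [[ 0.   1.   0. ]
 [-0.9  0.  -0.3]
 [-0.3 -0.   0.9]]
(array([ 350.8, -263.8,  -77. ]), array([-0.,  0.,  0.]))
```

```bash
python3 steer.py '0 0 0 31 -25 0 1;0 0 0 31 -25 0 1;0 0 0 31 -25 0 1;0 0 0 31 -25 0 1;0 0 0 31 -25 0 1'; python3 steer.py '0 0 0 31 -25 0 1;0 0 0 31 -25 0 1;0 0 0 31 -25 0 1;0 0 0 31 -25 0 1;0 0 0 31 -25 0 1'; python3 steer.py '0 0 0 31 -25 0 1;0 0 0 31 -25 0 1;0 0 0 0 0 0 1;0 0 0 0 0 0 1'; python3 - <<'E'
from h import *
import pickle
s=r.sense();p=eyes.camera_params("wrist");im=eyes.grab_frame("wrist");cv2.imwrite("pics/w1.png",im[:,:,::-1]);pickle.dump(p,open("w1.pkl","wb"));print(s['eef_pos'],s['tcp_rot'],s['contact_force'])
E
```

```text
clock: 0.52
eef_pos: [351.0, -386.7, 253.0]
tcp_rot: [-3.141, 0.0, 0.433]
contact_force: [0.4, -0.6, -0.5]
opening: 0.999
grasp_force: 0.0
clock: 0.93
eef_pos: [439.2, -208.1, 253.2]
tcp_rot: [-3.142, 0.0, 0.434]
contact_force: [0.4, 0.4, -0.1]
opening: 0.998
grasp_force: 0.0
clock: 1.27
eef_pos: [474.7, -136.7, 253.1]
tcp_rot: [-3.141, 0.0, 0.438]
contact_force: [0.3, -0.8, -0.6]
opening: 1.0
grasp_force: 0.0
[ 474.66003838 -136.68041518  253.06305262] [-3.14130576e+00  3.75569818e-04  4.37934802e-01] [ 0.2790949  -0.79406586 -0.62931207]
```

View pics/w1.png

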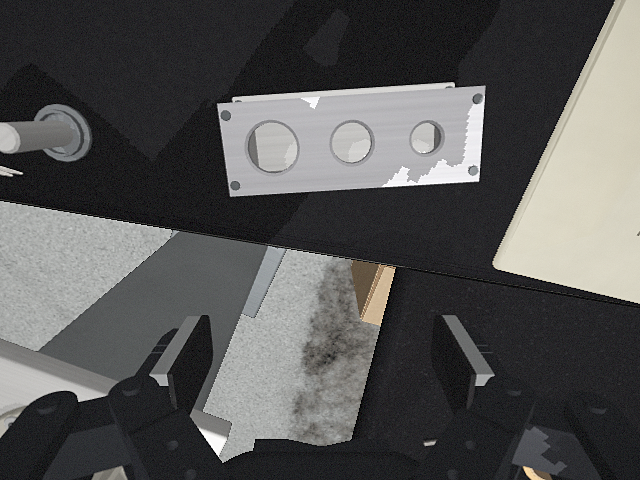

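The plate is in the upper middle of the picture, with hole rims centred near (273,146) wide, (353,142) middle and (427,137) narrow. The plate corners are near (218,104), (484,86), (480,181) and (231,196).

```bash
python3 - <<'E'
from h import *
import pickle
np.set_printoptions(precision=1,suppress=True)
p=pickle.load(open("w1.pkl","rb"));im=cv2.imread("pics/w1.png")
g=cv2.cvtColor(im,cv2.COLOR_BGR2GRAY)
sub=g[60:215,190:510]
c=onplane("wrist",[(218,104),(485,86),(480,181),(231,196)],98,p);print(c[:,:2],c.mean(0),np.linalg.norm(np.diff(np.r_[c,c[:1]],axis=0),axis=1))
h=onplane("wrist",[(273,146),(353,142),(427,137)],98,p);print(h, np.linalg.norm(np.diff(h,axis=0),axis=1))
cir=cv2.HoughCircles(cv2.GaussianBlur(sub,(3,3),0),cv2.HOUGH_GRADIENT,1,40,param1=80,param2=18,minRadius=13,maxRadius=32)
print(cir+np.array([190,60,0]))
v=cv2.resize(im[60:215,190:510],None,fx=2.5,fy=2.5,interpolation=cv2.INTER_CUBIC);cv2.imwrite("pics/w1c.png",v)
E
```

```text
[[ 523.3  -36.1]
 [ 609.2 -192.8]
 [ 554.  -224.2]
 [ 468.   -66.5]] [ 538.6 -129.9   98. ] [178.7  63.5 179.6  63.1]
[[ 513.6  -80.4   98. ]
 [ 539.6 -129.6   98. ]
 [ 564.4 -174.4   98. ]] [55.7 51.2]
[[[273.5 147.5  25.7]
  [351.5 143.5  23.2]
  [426.5 137.5  17.4]]]
```

View pics/w1c.png

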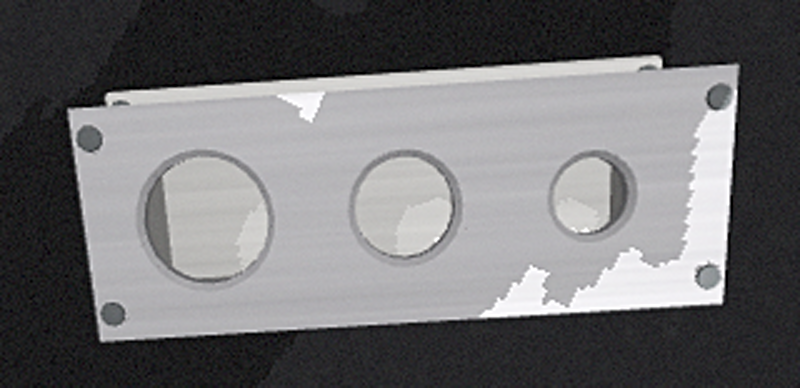

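The crop confirms the hole rims: wide (271.6,146.4), middle (352.4,142.8) and narrow (427,138.4) in full-picture pixels. That puts the gauge centre at about (539,-130) with yaw of about 0.50. Next I look at the rods.

```bash
python3 steer.py '0 0 0 5.6 -38.8 0 1;0 0 0 5.6 -38.8 0 1;0 0 0 5.6 -38.8 0 1;0 0 0 5.6 -38.8 0 1;0 0 0 5.6 -38.8 0 1'; python3 steer.py '0 0 0 5.6 -38.8 0 1;0 0 0 5.6 -38.8 0 1;0 0 0 5.6 -38.8 0 1;0 0 0 5.6 -38.8 0 1;0 0 0 0 0 0 1'; python3 steer.py '0 0 0 0 0 0 1' ; python3 - <<'E'
from h import *
import pickle
s=r.sense();p=eyes.camera_params("wrist");im=eyes.grab_frame("wrist");cv2.imwrite("pics/w2.png",im[:,:,::-1]);pickle.dump(p,open("w2.pkl","wb"));print(s['eef_pos'],s['tcp_rot'],s['qpos'])
E
```

```text
clock: 1.73
eef_pos: [417.0, 49.1, 253.2]
tcp_rot: [3.141, 0.0, 0.431]
contact_force: [1.4, 0.2, 0.2]
opening: 0.999
grasp_force: 0.0
clock: 2.15
eef_pos: [371.9, 203.4, 253.5]
tcp_rot: [-3.14, -0.001, 0.436]
contact_force: [0.8, 0.1, -0.2]
opening: 1.002
grasp_force: 0.0
clock: 2.23
eef_pos: [372.8, 199.9, 253.2]
tcp_rot: [3.141, 0.0, 0.436]
contact_force: [-0.1, -0.7, -0.8]
opening: 0.999
grasp_force: 0.0
[372.79372055 199.91423783 253.20578788] [3.14122206e+00 2.45757887e-04 4.36431817e-01] [ 4.88957651e-01  3.00755657e-02  2.03978133e+00 -4.06739722e-04
  1.07200067e+00  1.62351673e+00]
```

View pics/w2.png

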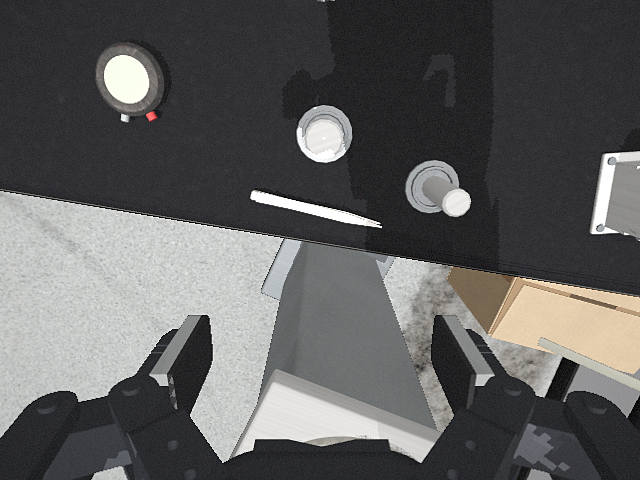

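The left stand shows at about (324.5,135) with its thicker rod top at about (324,140). The right stand is at (432,187) with a clearly thinner rod. So the left rod is rod_a, 30 mm.

```bash
python3 - <<'E'
from h import *
import pickle
np.set_printoptions(precision=1,suppress=True)
p=pickle.load(open("w2.pkl","rb"));im=cv2.imread("pics/w2.png")
g=cv2.cvtColor(im,cv2.COLOR_BGR2GRAY)
for (x0,y0,x1,y1) in[(290,98,360,172),(398,152,480,222)]:
    m=(g[y0:y1,x0:x1]>75).astype(np.uint8);c=max(cv2.findContours(m,0,cv2.CHAIN_APPROX_NONE)[0],key=cv2.contourArea)
    print("bbox",cv2.boundingRect(c),x0,y0,"ellipse",cv2.fitEllipse(c))
    b=cv2.fitEllipse(c)[0];print(onplane("wrist",[(b[0]+x0,b[1]+y0)],5,p))
    b=(g[y0:y1,x0:x1]>195).astype(np.uint8);c=max(cv2.findContours(b,0,cv2.CHAIN_APPROX_NONE)[0],key=cv2.contourArea);print("bright",cv2.boundingRect(c),cv2.minEnclosingCircle(c))
print(onplane("wrist",[(432,187)],5,p),onplane("wrist",[(456.5,203)],75,p))
cv2.imwrite("pics/w2c.png",cv2.resize(im[95:225,285:485],None,fx=4,fy=4,interpolation=cv2.INTER_CUBIC))
E
```

```text
bbox (6, 7, 56, 58) 290 98 ellipse ((33.89208221435547, 35.52000427246094), (55.075260162353516, 56.94428253173828), 5.416285991668701)
[[430.1 224.9   5. ]]
bright (7, 21, 49, 44) ((31.0, 42.0), 26.400856018066406)
bbox (7, 8, 67, 57) 398 152 ellipse ((38.059600830078125, 37.02798080444336), (51.357635498046875, 67.86262512207031), 119.94636535644531)
[[429.2 104.8   5. ]]
bright (45, 37, 28, 27) ((58.0, 50.0), 14.4223051071167)
[[429.2 109.4   5. ]] [[429.7 109.2  75. ]]
```

View pics/w2c.png

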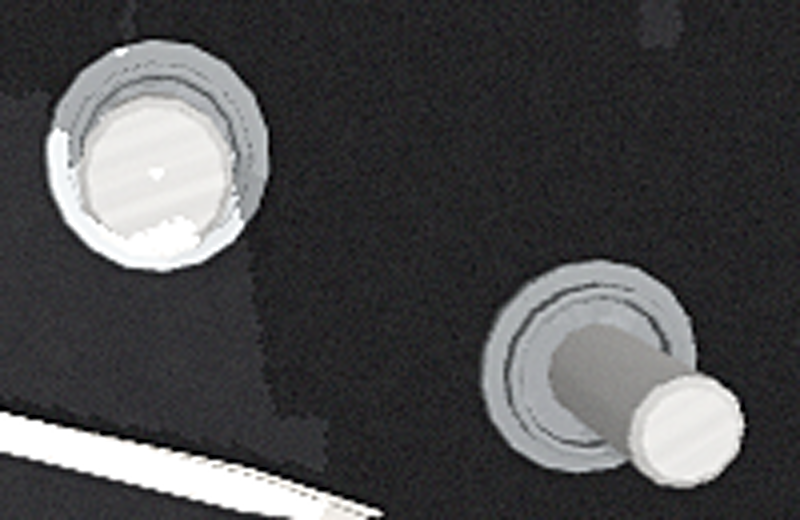

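The crop shows rod_a standing in its stand, its top centred at about (324.2,138.4). rod_b's top is at about (456.5,203).

```bash
python3 - <<'E'
from h import *
import pickle
p=pickle.load(open("w2.pkl","rb"))
print(onplane("wrist",[(324.2,138.4)],75,p)); print(delta([430.2,225,58],[np.pi,0,.436])); print(r.sense()['clock'])
E
```

```text
[[430.25565399 225.15758169  75.        ]]
(array([6.2910e+01, 1.7000e-01, 1.9509e+02]), array([ 0.0006,  0.0005, -0.0014]))
2.2833
```

```bash
python3 steer.py '0 0 0 31.5 0 20 1;0 0 0 31.4 0 20 1;0 0 0 0 0 35 1;0 0 0 0 0 30 1;0 0 0 0 0 30 1'; python3 steer.py '0 0 0 0 0 20 1;0 0 0 0 0 20 1;0 0 0 0 0 20 1;0 0 0 0 0 0 1;0 0 0 0 0 0 1';python3 -c "
from h import *
print(delta([430.2,225,58],[np.pi,0,.436]))"
```

```text
clock: 2.7
eef_pos: [431.3, 223.4, 116.8]
tcp_rot: [3.141, 0.0, 0.43]
contact_force: [-0.4, -0.2, -0.8]
opening: 1.0
grasp_force: 0.0
clock: 3.12
eef_pos: [430.2, 223.7, 57.7]
tcp_rot: [3.141, 0.003, 0.431]
contact_force: [0.5, 0.4, 0.4]
opening: 1.001
grasp_force: 0.0
(array([ 0.54, -1.17, -0.29]), array([ 0.0003,  0.0028, -0.005 ]))
```

Close on it with 60 N, then lift.

```bash
python3 steer.py '0 0 0 0.5 -1 0 0;0 0 0 0 0 0 0;0 0 0 0 0 0 0;0 0 0 0 0 0 0;0 0 0 0 0 0 0' 60; python3 steer.py '0 0 0 0 0 0 0;0 0 0 0 0 0 0;0 0 0 0 0 0 0;0 0 0 0 0 0 0;0 0 0 0 0 0 0'
```

```text
clock: 3.53
eef_pos: [430.7, 227.3, 59.2]
tcp_rot: [3.142, -0.002, 0.434]
contact_force: [-1.6, -0.4, 11.7]
opening: 0.337
grasp_force: 58.2
clock: 3.95
eef_pos: [430.7, 227.4, 59.2]
tcp_rot: [3.141, -0.001, 0.434]
contact_force: [0.0, -1.3, 8.1]
opening: 0.335
grasp_force: 58.6
```

```bash
python3 steer.py '0 0 0 0 0 -10 0;0 0 0 0 0 -30 0;0 0 0 0 0 -35 0;0 0 0 0 0 -35 0;0 0 0 0 0 -20 0'; python3 steer.py '0 0 0 0 0 0 0;0 0 0 0 0 0 0'; python3 - <<'E'
from h import *
import pickle
s=r.sense();print(s['eef_pos'],s['tcp_rot'],s['contact_force'],s['grasp_force'])
for n in("scene","side","wrist"):
    p=eyes.camera_params(n);pickle.dump(p,open(n+"3.pkl","wb"));cv2.imwrite(f"pics/{n}3.png",eyes.grab_frame(n)[:,:,::-1])
P=[s['eef_pos'][0],s['eef_pos'][1],s['eef_pos'][2]-20]
a=[proj(n,[P])[0] for n in("scene","side")];print(a)
ims=[]
for n,(u,v) in zip(("scene","side"),a):
    im=cv2.imread(f"pics/{n}3.png");u,v=int(u),int(v);ims.append(cv2.resize(im[v-75:v+75,u-50:u+50],None,fx=4,fy=4,interpolation=cv2.INTER_CUBIC))
cv2.imwrite("pics/grip3.png",np.hstack(ims))
E
```

```text
clock: 4.37
eef_pos: [431.0, 227.6, 192.3]
tcp_rot: [-3.141, -0.004, 0.434]
contact_force: [0.1, 1.7, -1.0]
opening: 0.332
grasp_force: 59.4
clock: 4.53
eef_pos: [430.7, 227.4, 189.8]
tcp_rot: [-3.141, -0.003, 0.434]
contact_force: [-0.6, 0.2, -1.4]
opening: 0.335
grasp_force: 59.4
[430.68703488 227.43155819 189.82724116] [-3.14140039 -0.00320443  0.43402725] [-0.59835776  0.21086369 -1.35948256] 59.408633374550845
[array([276.06929077, 242.37513043]), array([343.62338938, 229.61032935])]
```

View pics/grip3.png

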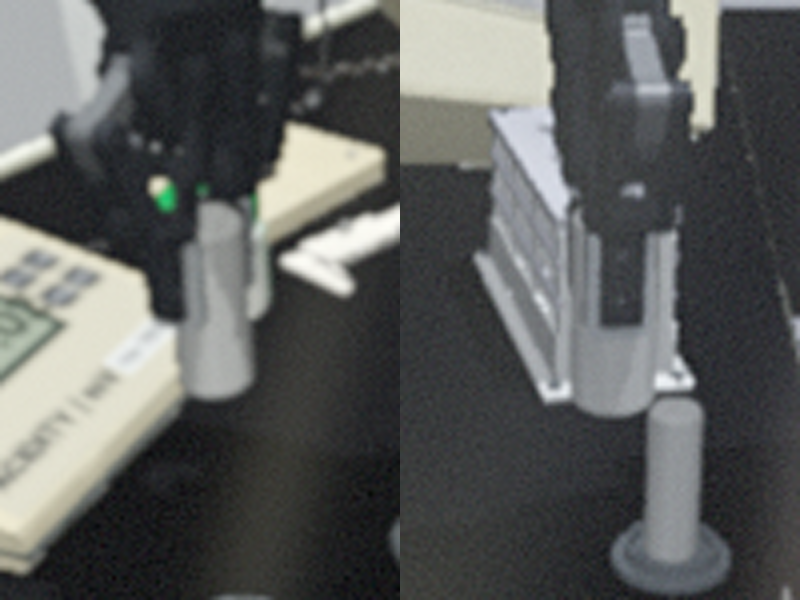

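The rod is held upright between the pads, with its lower end well below the fingertips; rod_b still stands. Now over the wide hole.

```bash
python3 -c "
from h import *
print(delta([512.7,-80.6,190],[np.pi,0,.434]))"
```

```text
(array([-53.45, 313.85,  -2.68]), array([ 0.0001,  0.0022, -0.0001]))
```

```bash
python3 steer.py '0 0 0 -3 16 0 0;0 0 0 -6 35 0 0;0 0 0 -6 36 0 0;0 0 0 -6 36 0 0;0 0 0 -6 36 0 0'; python3 steer.py '0 0 0 -6 36 0 0;0 0 0 -6 36 0 0;0 0 0 -6 36 0 0;0 0 0 -5.5 31 0 0;0 0 0 -3 16 0 0'; python3 steer.py '0 0 0 0 0 10 0;0 0 0 0 0 10 0;0 0 0 0 0 0 0;0 0 0 0 0 0 0;0 0 0 0 0 0 0'; python3 - <<'E'
from h import *
import pickle
print(delta([512.7,-80.6,167],[np.pi,0,.434]))
p=eyes.camera_params("wrist");im=eyes.grab_frame("wrist");cv2.imwrite("pics/w4.png",im[:,:,::-1]);pickle.dump(p,open("w4.pkl","wb"))
print(proj("wrist",[[512.1,-80.9,98]],p))
E
```

```text
clock: 5.1
eef_pos: [471.7, 69.9, 186.8]
tcp_rot: [-3.141, 0.003, 0.435]
contact_force: [0.7, 0.3, -0.5]
opening: 0.335
grasp_force: 59.5
clock: 5.52
eef_pos: [513.6, -83.4, 186.8]
tcp_rot: [-3.141, 0.002, 0.432]
contact_force: [1.1, 0.9, -1.4]
opening: 0.339
grasp_force: 59.6
clock: 5.93
eef_pos: [513.1, -79.2, 167.8]
tcp_rot: [-3.141, 0.001, 0.435]
contact_force: [0.2, -0.9, -0.8]
opening: 0.337
grasp_force: 59.5
(array([-0.95,  1.07,  0.77]), array([-0.0009,  0.0011,  0.0012]))
[[324.6538093  275.77556374]]
```

View pics/w4.png

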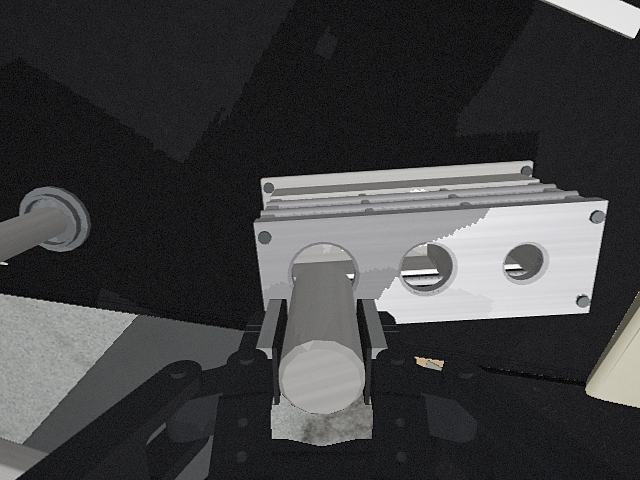

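The rod's top end is at about (321.8,377) and its lower far edge at about (322.5,262). The wide hole's rim spans u 289–359, so it is nearly in line.

```bash
python3 - <<'E'
from h import *
import pickle
np.set_printoptions(precision=1,suppress=True)
p=pickle.load(open("w4.pkl","rb"));s=r.sense();e=s['eef_pos'];R=Ro.from_euler('xyz',s['tcp_rot'])
print(e,delta([512.7,-80.6,167])[0])
a=onplane("wrist",[(321.8,377)],e[2]+15.8,p);print("top",a,R.inv().apply(a-e))
b=onplane("wrist",[(322.5,262)],e[2]-54.2,p);print("bottom far edge",b,R.inv().apply(b-e))
h=onplane("wrist",[(324,276),(428.5,268),(526,263.5)],98,p);print(h)
print(proj("wrist",[[539,-130,98],[563.9,-175.6,98]],p))
E
```

```text
[513.5 -79.4 168.2] [-1.2  0.8  1.2]
top [[513.7 -78.6 184. ]] [[  0.5  -0.7 -15.8]]
bottom far edge [[524.6 -73.8 114. ]] [[12.4 -0.4 54.2]]
[[ 511.8  -80.6   98. ]
 [ 539.5 -129.1   98. ]
 [ 563.6 -174.7   98. ]]
[[429.4 269.5]
 [527.7 263.8]]
```

```bash
python3 steer.py '0 0 0 -1.5 1.1 0 0;0 0 0 0 0 6 0;0 0 0 0 0 6 0;0 0 0 0 0 4 0;0 0 0 0 0 0 0'; python3 steer.py '0 0 0 0 0 4 0;0 0 0 0 0 4 0;0 0 0 0 0 0 0'
```

```text
clock: 6.4
eef_pos: [512.0, -81.8, 151.2]
tcp_rot: [-3.141, 0.001, 0.434]
contact_force: [-0.6, -0.3, -1.5]
opening: 0.338
grasp_force: 59.5
clock: 6.65
eef_pos: [512.6, -81.9, 143.6]
tcp_rot: [-3.141, 0.0, 0.434]
contact_force: [1.0, 0.5, -1.8]
opening: 0.337
grasp_force: 59.5
```

```bash
python3 steer.py '0 0 0 0 0 4 0;0 0 0 0 0 4 0;0 0 0 0 0 3 0;0 0 0 0 0 0 0;0 0 0 0 0 0 0'
```

```text
clock: 7.07
eef_pos: [512.6, -81.9, 133.0]
tcp_rot: [-3.141, 0.0, 0.434]
contact_force: [-0.4, 0.5, -2.0]
opening: 0.336
grasp_force: 59.5
```

Inserted 20 mm without contact. Lift out and go over the middle hole.

```bash
python3 steer.py '0 0 0 0 0 -10 0;0 0 0 0 0 -12 0;0 0 0 0 0 -10 0;0 0 0 0 0 0 0;0 0 0 2 25 0 0'; python3 steer.py '0 0 0 1.9 20 0 0;0 0 0 0 9.7 0 0;0 0 0 0 0 3 0;0 0 0 0 0 0 0;0 0 0 0 0 0 0'; python3 -c "
from h import *
print(delta([539.2,-129.8,152.2],[np.pi,0,.434]), r.sense()['contact_force'])"
```

```text
clock: 7.48
eef_pos: [523.6, -101.9, 166.1]
tcp_rot: [-3.14, 0.0, 0.435]
contact_force: [-0.0, 0.2, -2.6]
opening: 0.337
grasp_force: 59.7
clock: 7.9
eef_pos: [538.2, -129.3, 161.7]
tcp_rot: [-3.14, 0.001, 0.434]
contact_force: [-0.2, 0.2, -0.9]
opening: 0.335
grasp_force: 59.7
(array([0.71, 0.91, 9.48]), array([-0.0014,  0.0013, -0.0005])) [-0.22042648  0.21901497 -0.89894077]
```

```bash
python3 steer.py '0 0 0 0.5 0.8 4 0;0 0 0 0 0 4 0;0 0 0 0 0 1 0;0 0 0 0 0 0 0'; python3 steer.py '0 0 0 0 0 1 0;0 0 0 0 0 1 0;0 0 0 0 0 0 0'; python3 steer.py '0 0 0 0 0 1 0;0 0 0 0 0 0 0'
```

```text
clock: 8.23
eef_pos: [539.6, -130.0, 152.7]
tcp_rot: [-3.141, 0.001, 0.434]
contact_force: [0.5, 0.4, -1.1]
opening: 0.336
grasp_force: 59.7
clock: 8.48
eef_pos: [540.2, -130.3, 151.8]
tcp_rot: [-3.141, -0.0, 0.434]
contact_force: [-1.6, 1.4, 4.5]
opening: 0.334
grasp_force: 60.5
clock: 8.65
eef_pos: [540.4, -130.3, 151.5]
tcp_rot: [3.142, -0.001, 0.434]
contact_force: [-3.2, 2.7, 11.9]
opening: 0.333
grasp_force: 61.2
```

Refused at about 12 N. Hold, lift, and go back to the wide hole.

```bash
python3 steer.py '0 0 0 0 0 0 0;0 0 0 0 0 0 0;0 0 0 0 0 -6 0;0 0 0 0 0 -10 0;0 0 0 0 0 -6 0'; python3 steer.py '0 0 0 0 0 0 0;0 0 0 -2.5 -26 0 0;0 0 0 -2.3 -20 0 0;0 0 0 0 -9 0 0;0 0 0 0 0 0 0'; python3 steer.py '0 0 0 0 0 0 0;0 0 0 0 0 0 0'; python3 -c "
from h import *
print(delta([512.4,-81.5,152],[np.pi,0,.434]), r.sense()['contact_force'])"
```

```text
clock: 9.07
eef_pos: [540.4, -130.6, 173.5]
tcp_rot: [3.141, -0.001, 0.434]
contact_force: [0.0, 0.5, 0.0]
opening: 0.333
grasp_force: 59.8
clock: 9.48
eef_pos: [511.7, -81.4, 172.3]
tcp_rot: [-3.141, 0.0, 0.435]
contact_force: [0.3, 0.8, -0.4]
opening: 0.334
grasp_force: 59.8
clock: 9.65
eef_pos: [513.5, -83.2, 172.5]
tcp_rot: [3.141, -0.001, 0.434]
contact_force: [0.7, -0.3, -1.5]
opening: 0.335
grasp_force: 59.8
(array([-0.27, -1.98, 20.5 ]), array([ 0.0008, -0.0008, -0.    ])) [ 0.71344776 -0.32850063 -1.51963926]
```

```bash
python3 steer.py '0 0 0 -0.2 -1.9 6 0;0 0 0 0 0 7 0;0 0 0 0 0 5 0;0 0 0 0 0 2 0;0 0 0 0 0 0 0'; python3 steer.py '0 0 0 0 0 4 0;0 0 0 0 0 4 0;0 0 0 0 0 0 0'; python3 steer.py '0 0 0 0 0 4 0;0 0 0 0 0 4 0;0 0 0 0 0 3 0;0 0 0 0 0 0 0'; python3 steer.py '0 0 0 0 0 0 0;0 0 0 0 0 0 0'
```

```text
clock: 10.07
eef_pos: [511.1, -81.1, 151.3]
tcp_rot: [-3.141, 0.001, 0.434]
contact_force: [-0.3, -0.4, -1.0]
opening: 0.333
grasp_force: 59.8
clock: 10.32
eef_pos: [511.5, -80.9, 143.6]
tcp_rot: [-3.141, 0.0, 0.434]
contact_force: [0.6, 0.2, -2.5]
opening: 0.34
grasp_force: 59.8
clock: 10.65
eef_pos: [511.5, -80.9, 132.7]
tcp_rot: [-3.141, 0.0, 0.434]
contact_force: [1.0, 0.1, -2.0]
opening: 0.336
grasp_force: 59.8
clock: 10.82
eef_pos: [511.6, -80.9, 133.3]
tcp_rot: [-3.142, 0.0, 0.434]
contact_force: [1.1, -0.7, -1.6]
opening: 0.334
grasp_force: 59.8
```

Free in the hole, so I release.

```bash
python3 steer.py '0 0 0 0 0 0 0.6;0 0 0 0 0 0 0.6;0 0 0 0 0 0 0.6;0 0 0 0 0 0 0.6;0 0 0 0 0 0 0.6' 20; python3 steer.py '0 0 0 0 0 -10 0.6;0 0 0 0 0 -30 0.6;0 0 0 0 0 -35 0.6;0 0 0 0 0 -35 0.6;0 0 0 -30 0 -10 0.6'; python3 steer.py '0 0 0 -30 0 0 0.6;0 0 0 0 0 0 0.6;0 0 0 0 0 0 0.6'; python3 - <<'E'
from h import *
w=eyes.grab_frame("wrist")[:,:,::-1];s=eyes.grab_frame("scene")[:,:,::-1]
cv2.imwrite("pics/end.png",np.hstack([cv2.resize(w,(400,300)),s[150:450,220:620]]))
E
```

```text
clock: 11.23
eef_pos: [511.6, -81.0, 133.4]
tcp_rot: [3.141, -0.0, 0.434]
contact_force: [0.3, -0.5, -0.4]
opening: 0.603
grasp_force: 0.0
clock: 11.65
eef_pos: [490.0, -93.3, 259.5]
tcp_rot: [3.136, -0.009, 0.435]
contact_force: [0.5, -0.3, 0.7]
opening: 0.6
grasp_force: 0.0
clock: 11.9
eef_pos: [456.4, -106.6, 254.4]
tcp_rot: [3.141, -0.001, 0.432]
contact_force: [0.7, -0.5, 0.4]
opening: 0.599
grasp_force: 0.0
```

View pics/end.png

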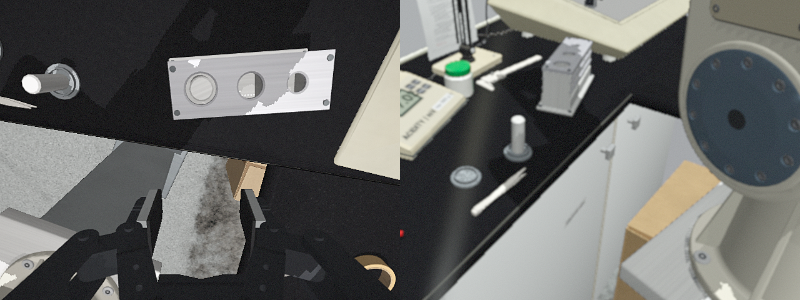

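The wide hole at (200,88) shows the rod's end down inside, with nothing sticking up. rod_b stands on its stand, and stand_a is empty. Handing in.

```bash
python3 steer.py '0 0 0 0 0 0 0.6;0 0 0 0 0 0 0.6;0 0 0 0 0 0 0.6'; python3 -c "
from rig import r, eyes, order
print(order.sign_off())"
```

```text
clock: 12.25
eef_pos: [457.6, -105.9, 253.0]
tcp_rot: [-3.141, 0.0, 0.434]
contact_force: [-0.1, -0.5, 0.0]
opening: 0.601
grasp_force: 0.0
the job is handed in; nothing more can be done
None
```

The job is handed in, with no verdict returned: the left-hand rod (30 mm) went into the widest hole, was refused by the middle one at about 12 N and was then dropped through the widest into its pocket, leaving the other rod on its stand, about 12 s in all.

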